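# Pack the small walnut game set into its bamboo tray

### The arm

A 7-joint arm with a two-finger parallel gripper is mounted at the origin on the work surface. World frame = base frame: x ahead of the robot, y to its left, z up, the work surface at z = 0. Lengths are in m, angles in rad, forces in N, time in s.
With the tool pointing down it reaches from about 0.4 to 0.85 m from the base axis. Payload 10.4 kg.
Tool frame: the origin (TCP) lies on the centre line of the jaws, within the pads' length; the fingertips stand 8 mm ahead of it and the grasp point (between the pads) lies 11 mm behind it (r.finger_overhang is the distance from the TCP to the fingertips, in m); z points along the fingers, y is the line along which they close (so a half turn about z gives the same grasp; the last joint's range is limited). The gripper opens to 87 mm and grips with 3 to 60 N. Pads are 19 mm wide; open, the fingers measure 117 mm over their backs; the gripper's body (75 mm by 190 mm) begins 51 mm behind the grasp point.
Start: joints at [-1.241, 0.332, -0.065, 1.46, 0.022, 1.35, -0.088], TCP at [0.216, 0.587, 0.231] pointing down, gripper open.
Joint ranges: [-2.6, 2.6], [-0.5, 2.12], [-1.47, 1.34], [0.16, 2.42], [-1.27, 4.41], [0.06, 2.06], [-2.6, 2.6]. Speed limits (rad/s): [2.22, 2.22, 2.79, 2.79, 3.14, 3.14, 3.14].

### API

Orientations are given as a unit quaternion [x, y, z, w].
In Python, from bench import r, vision gives the robot as it stands.
- The arm moves only by the tool drive_tool, never from a script. Its argument "series" is a list of rows, each a list of 2 entries, a list of its own where there are three numbers: the shift along the world's x, y, z in cm, then the turn about the world's z in degrees. A call has exactly 10 rows; each row shifts and turns the commanded pose from where the row before left it; what a row does not reach is not made up. A row lasts 1/8 s, in which the tool goes at most 62.5 mm and 10.7 degrees, less where a joint would pass 70% of its speed; a pose out of reach is approached as far as the arm can. A call with a gripper value outside its range is refused whole. "hand" is the closure, from 0 (fully open) to 1 (shut), set as the call begins (left out, the last holds). The fingers move at their own pace and stop on an object; "newtons" is the grip in N (left out, the last holds). Time passes only in rows, so rows that do not move let the fingers close, or fill a call up. It gives the time, the measured TCP pose, the force, the opening and the grip force at its end, in the units of the state.
- r.read_state(): the state, without advancing time (a new reading comes with each control period).
- vision.camera(name): name is "scene" or "top" or "wrist"; returns a dict with "color" (384x512x3 uint8, red, green, blue), "intrinsics" (3x3 intrinsics, pixels), "R" (3x3) and "t" (3): a world point X has camera coordinates R X + t; the wrist camera has in their place "mount" (4x4, takes a point from camera to tool coordinates, whose origin is the TCP and whose axes are the flange's). Camera axes: x right, y down, z forward; pixel columns grow to the right and rows downward; lengths in m; the calibration is good to about 2 mm. A picture is of the moment at which its call begins: read the wrist's pose just before it. There is no depth.
- r.close_job(): hands the job in; it is judged then, once.
The state is a dict: "time": time; "joint_positions": joint angles; "joint_vel": joint speeds; "joint_torque": joint torques, N m; "ee_pos": TCP position; "eef_rot": TCP orientation; "ft_force": force on the tool from outside, world axes, zero at the start; "torque": the same for the moment, N m; "width": finger opening in m; "grip_force": force on a finger pad.
Only numpy, scipy, OpenCV 4.12 (cv2) and the standard library are available. Lean on these libraries where they do the work, as an engineer would, in place of code of your own. Each camera call takes 0.05 s, during which the arm holds its last target. There are 200 camera calls.

### The job

Pack the small walnut game set into the bamboo tray: the small die into the square recess, the short domino flat into the oblong recess, and the counter flat into the round recess with the small pawn standing upright on the middle of the counter. Each piece must sit fully down in its place. The big die, the long domino and the big pawn belong to another set: leave them where they are.

Things in the scene. Friction and masses are not known exactly. Their poses are not given: they have to be found in the camera images.
- small_die_center (a point): Small die: dark walnut cube, 36 mm edges, white pips; loose. Point at its centre (18 mm above its underside), axes along its edges, z up at the start.
- short_domino_center (a point): Short domino: dark walnut brick lying flat, 62 mm long (own x) x 28 mm wide (own y) x 22 mm high, a white cross-line and pips on top; loose. Point at its centre, 11 mm above its underside.
- counter_mid (a point): Counter: plain dark walnut disc lying flat, diameter 44 mm, 22 mm thick, a paler round spot on top; loose. Point at its centre, 11 mm above its underside; z is its axis, up at the start.
- small_pawn_center (a point): Small pawn: turned walnut figure standing upright, 70 mm tall; foot a disc of diameter 34 mm and 10 mm high, then a straight round stem of diameter 21 mm, on top a ball head of diameter 24 mm (its centre 58 mm up). Loose. Point on its axis half-way up (35 mm above its underside), z up.
- big_die_center (a point): Big die, of another set, not to be moved: same look as the small die but with 56 mm edges. Point at its centre.
- long_domino_center (a point): Long domino, of another set, not to be moved: same look, width and height as the short one but 96 mm long (own x). Point at its centre, 11 mm above its underside.
- big_pawn_center (a point): Big pawn, of another set, not to be moved: same shape as the small pawn but 105 mm tall, foot diameter 51 mm, stem 31 mm, head 36 mm. Point on its axis, 52 mm above its underside.
- round_tile_floor (a point): Round recess (diameter 60 mm, 7 mm deep, grey felt floor) in one of the three 100 mm square tiles that lie side by side, 105 mm apart, in the shallow bamboo games tray (118 x 336 mm, fixed; its outer wall is 12 mm high and the tiles' tops 17 mm above the table, so nothing stands above the tiles). Point at the centre of the recess floor, 10 mm above the table; z up, y along the tray's length. Which tile lies where in the tray varies.
- square_tile_floor (a point): Square recess (52 x 52 mm, 7 mm deep, grey felt floor) in another tile of the tray. Point at the centre of the recess floor, 10 mm above the table; axes along its sides, z up.
- oblong_tile_floor (a point): Oblong recess (78 mm long along own x, 44 mm wide along own y, 7 mm deep, grey felt floor) in another tile of the tray. Point at the centre of the recess floor, 10 mm above the table; z up.

How it is judged:
At the end, for the whole second after the job is handed in: Die, domino and counter rest on the floors of the square, oblong and round recess (centres within 13, 13, 12 mm; heights 2.5 mm); the small pawn stands on the counter (axis within 14 mm, tilt under 0.12 rad); all at rest; big die, long domino and big pawn within 20 mm of their start (horizontal distance between small_die_center and square_tile_floor below 0.013 m and z of small_die_center in the frame of square_tile_floor between 0.0155 and 0.0205 m and horizontal distance between short_domino_center and oblong_tile_floor below 0.013 m and z of short_domino_center in the frame of oblong_tile_floor between 0.0085 and 0.0135 m and horizontal distance between counter_mid and round_tile_floor below 0.012 m and z of counter_mid in the frame of round_tile_floor between 0.0085 and 0.0135 m and horizontal distance between small_pawn_center and counter_mid below 0.014 m and z of small_pawn_center in the frame of round_tile_floor between 0.053 and 0.061 m and angle between small_pawn_center's own z axis and vertical below 0.12 rad and linear speed of each of small_die, short_domino, counter, small_pawn below 0.02 m/s and angular speed of each of small_die, short_domino, counter, small_pawn below 0.3 rad/s and distance of each of big_die_center, long_domino_center, big_pawn_center from where it was at the start of the episode below 0.02 m); the robot touches nothing.
It fails at once if the big die is displaced by more than 20 mm (distance of big_die_center from where it was at the start of the episode above 0.02 m).
It fails at once if the long domino is displaced by more than 20 mm (distance of long_domino_center from where it was at the start of the episode above 0.02 m).
It fails at once if the big pawn is displaced by more than 20 mm (distance of big_pawn_center from where it was at the start of the episode above 0.02 m).
It also fails if it takes over 102 s, if anything falls off the work surface, if the arm or the gripper's body presses on something with over 40 N, if the wrist force passes 120 N, or if a joint passes its speed limit or range.

## Working session

There is one attempt and no reset: what is moved stays moved. The work goes in short steps, Python scripts to look and compute and a tool call to move; the robot and the scene stay as the last step left them, time stands still between calls to the robot, and variables do not carry over. Pictures are saved under pics/ and viewed, at most 14 in all, crops included, and the job is handed in when it is done.

Besides the shell and the picture viewer there is one more tool, called after ">>>" by a JSON object that holds its "api" and its "payload", one argument or row to a line. drive_tool: Moves the arm, as the interface text tells. Its arguments: {"type":"object","properties":{"series":{"type":"array"},"hand":{"type":"number"},"newtons":{"type":"number"}},"required":["series"]}

```bash
mkdir -p pics; ls
cat > h.py <<'E'
import numpy as np, cv2
from bench import r, vision
def snap(n,f):
    c=vision.camera(n); cv2.imwrite('pics/'+f,cv2.cvtColor(c['color'],cv2.COLOR_RGB2BGR)); return c
def ray(c,uv,z):
    d=c['R'].T@np.linalg.inv(c['intrinsics'])@np.array([uv[0],uv[1],1.]); o=-c['R'].T@c['t']
    return o+d*(z-o[2])/d[2]
E
python3 - <<'E'
from h import *
print(r.read_state())
for n in('top','scene'):
    c=snap(n,n+'1.png'); print(c['intrinsics'],-c['R'].T@c['t'],c['R'])
print(r.finger_overhang)
E
```

```text
pics
{'time': 0.0, 'joint_positions': array([-1.2405972 ,  0.33285138, -0.06471544,  1.46095106,  0.02163548,
        1.34989977, -0.08848203]), 'joint_vel': array([ 2.17715989e-04,  1.46912903e-05,  3.81385753e-04,  6.84808652e-04,
       -1.25796903e-04,  5.58095913e-04,  6.80882591e-04]), 'joint_torque': array([-1.53193005e-04, -6.23250532e+01,  2.46937521e-02, -3.89889979e+01,
       -6.13358058e-02,  3.97252408e-02,  1.81412051e-04]), 'ee_pos': array([0.21583024, 0.5861462 , 0.22976213]), 'eef_rot': array([ 1.75455806e-01,  9.84487055e-01, -7.02259743e-04, -7.63932942e-05]), 'ft_force': array([-0.11420586,  0.14502279,  1.14152087]), 'torque': array([0.0292386 , 0.04731725, 0.00177634]), 'grip_force': 0.0, 'width': 0.08700723440820196}
[[378.09677666   0.         257.63081347]
 [  0.         378.09677666 196.04774609]
 [  0.           0.           1.        ]] [4.43695765e-01 2.96901278e-04 1.01039024e+00] [[ 0.01883733 -0.99960471  0.02087074]
 [-0.99301459 -0.02113684 -0.11608296]
 [ 0.11647822 -0.01853826 -0.99302022]]
[[472.40382657   0.         258.13224438]
 [  0.         472.40382657 187.55682472]
 [  0.           0.           1.        ]] [0.94655235 0.62290595 0.88801112] [[-0.8374028   0.54655246 -0.0060798 ]
 [ 0.40521933  0.61331697 -0.67796725]
 [-0.36681582 -0.57019532 -0.73506697]]
0.008
```

View pics/top1.png

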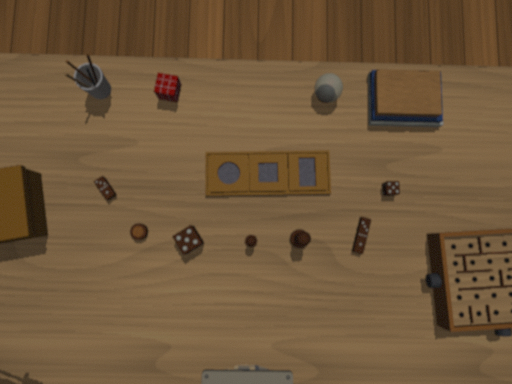

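View pics/scene1.png

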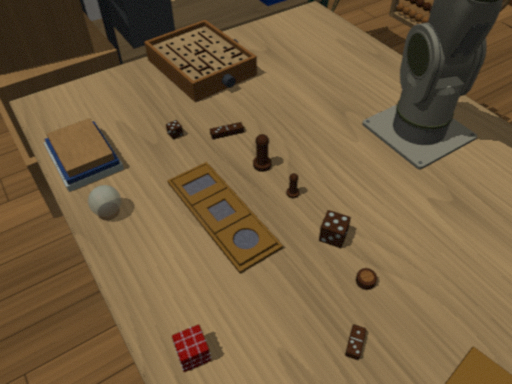

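The top view shows: round recess (229,173), square (268,173), oblong (307,172), small die (391,188), short domino (105,188), counter (139,232), small pawn (251,241). Not to be moved: big die (188,240), big pawn (300,239), long domino (361,235). The scene view matches this layout.

```bash
cat >> h.py <<'E'
def blobs(img,kind,amin=40):
    hsv=cv2.cvtColor(img,cv2.COLOR_RGB2HSV)
    if kind=='dark': m=((hsv[...,2]<95)).astype(np.uint8)
    else: m=((hsv[...,1]<70)&(hsv[...,2]>60)&(hsv[...,2]<190)).astype(np.uint8)
    m=cv2.morphologyEx(m,cv2.MORPH_CLOSE,np.ones((5,5),np.uint8))
    cs,_=cv2.findContours(m,cv2.RETR_EXTERNAL,cv2.CHAIN_APPROX_NONE)
    return [c for c in cs if cv2.contourArea(c)>amin]
E
python3 - <<'E'
from h import *
c=vision.camera('top'); im=c['color']
hsv=cv2.cvtColor(im,cv2.COLOR_RGB2HSV)
for p in[(391,184),(105,184),(139,232),(251,241),(200,210),(229,173),(148,232),(110,200)]: print(p,hsv[p[1],p[0]])
for k,z in(('dark',.011),('grey',.010)):
  for b in blobs(im,k):
    (u,v),wh,a=cv2.minAreaRect(b)
    if 90<u<400 and 150<v<260:
        P=np.array([ray(c,q,z) for q in cv2.boxPoints(((u,v),wh,a))]);e=np.diff(P[:3],axis=0)[:,:2]
        print(k,(round(u),round(v)),P.mean(0).round(4),np.linalg.norm(e,axis=1).round(3),np.degrees(np.arctan2(e[:,1],e[:,0])).round(1))
E
```

```text
(391, 184) [ 13 106  65]
(105, 184) [17 61 83]
(139, 232) [ 15 179 104]
(251, 241) [ 11 167  58]
(200, 210) [ 17 110 125]
(229, 173) [133  23  77]
(148, 232) [ 17 117  98]
(110, 200) [ 17 103  69]
dark (249, 245) [0.432  0.0012 0.011 ] [0.054 0.032] [ -17.3 -107.2]
dark (300, 245) [ 0.434  -0.1309  0.011 ] [0.056 0.083] [ -88.9 -179.8]
dark (188, 243) [0.4336 0.1602 0.011 ] [0.072 0.08 ] [ -57.6 -147.2]
dark (139, 232) [0.4597 0.2901 0.011 ] [0.047 0.049] [ -42.7 -133. ]
dark (361, 236) [ 0.4602 -0.2927  0.011 ] [0.106 0.034] [ -14.1 -102.3]
dark (390, 190) [ 0.5835 -0.3723  0.011 ] [0.052 0.052] [-88.7 178.6]
dark (105, 189) [0.5719 0.3846 0.011 ] [0.035 0.074] [ -51.7 -142.1]
dark (268, 172) [ 0.6279 -0.045   0.011 ] [0.054 0.052] [ -88.7 -179.3]
dark (228, 172) [0.6241 0.0622 0.011 ] [0.059 0.06 ] [ -88.7 -178.6]
dark (267, 175) [ 0.6188 -0.0431  0.011 ] [0.332 0.117] [ -87.3 -178.9]
grey (186, 239) [0.4426 0.1657 0.01  ] [0.047 0.045] [ -54.8 -144.4]
grey (393, 187) [ 0.5933 -0.3824  0.01  ] [0.027 0.027] [-88.7 178.6]
grey (268, 172) [ 0.6267 -0.045   0.01  ] [0.049 0.049] [ -88.7 -179.3]
grey (229, 173) [0.6216 0.0608 0.01  ] [0.055 0.056] [ -43.  -134.1]
grey (306, 172) [ 0.6305 -0.1487  0.01  ] [0.041 0.074] [ -88.7 -179.9]
```

>>> {"api": "drive_tool", "payload": {
  "series": [
    [[1.8,-4,0],5.8],
    [[1.8,-4,0],5.8],
    [[1.8,-4,0],5.8],
    [[1.8,-4,0],5.8],
    [[1.8,-4,0],5.8],
    [[5.3,0,-0.6],5.8],
    [[5.3,0,-0.6],5.8],
    [[5.3,0,-0.6],5.8],
    [[5.3,0,-0.6],5.8],
    [[5.3,0,-0.6],5.8]
  ]
}}

```text
time: 1.4
ee_pos: [0.5724, 0.3865, 0.2]
eef_rot: [-0.326, 0.946, 0.0, -0.0]
ft_force: [-0.4, 1.0, 0.8]
width: 0.0871
grip_force: 0.0
```

```bash
cat >> h.py <<'E'
from scipy.spatial.transform import Rotation as Ro
def wrist(f=None):
    s=r.read_state(); c=vision.camera('wrist')
    T=np.eye(4);T[:3,:3]=Ro.from_quat(s['eef_rot']).as_matrix();T[:3,3]=s['ee_pos']
    W=T@np.asarray(c['mount']); c['R']=W[:3,:3].T; c['t']=-c['R']@W[:3,3]; c['s']=s
    c['yaw']=np.degrees(np.arctan2(T[1,1],T[0,1]))%180   # closing line
    if f: cv2.imwrite('pics/'+f,cv2.cvtColor(c['color'],cv2.COLOR_RGB2BGR))
    return c
E
python3 - <<'E'
from h import *
c=wrist('w1.png'); print(c['s']['time'],c['s']['ee_pos'],c['yaw'],np.asarray(c['mount']).round(3),c['intrinsics'])
E
```

```text
1.4 [0.57240438 0.3865054  0.20003639] 128.00077941380007 [[ 0.    -0.959 -0.284  0.079]
 [ 1.    -0.     0.     0.001]
 [-0.    -0.284  0.959 -0.154]
 [ 0.     0.     0.     1.   ]] [[274.5938793    0.         256.3742232 ]
 [  0.         274.5938793  189.51606651]
 [  0.           0.           1.        ]]
```

View pics/w1.png

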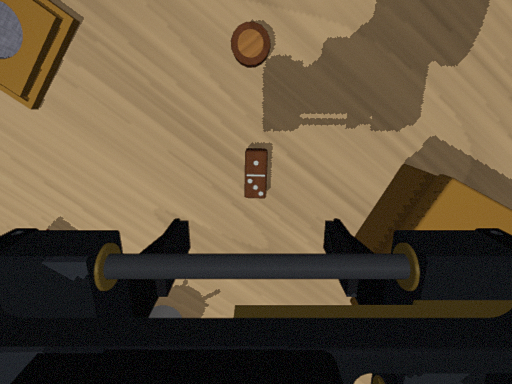

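The wrist view shows the short domino at (256,173) and the counter at (250,43). The tray is at upper left and a box at right. The jaws look aligned with the domino's width.

```bash
cat >> h.py <<'E'
def walnut(c,z,near,show=True):
    hsv=cv2.cvtColor(c['color'],cv2.COLOR_RGB2HSV)
    m=((hsv[...,1]>150)&(hsv[...,2]<125)&(hsv[...,2]>30)&((hsv[...,0]<13)|(hsv[...,0]>172))).astype(np.uint8)
    m=cv2.morphologyEx(m,cv2.MORPH_CLOSE,np.ones((7,7),np.uint8))
    cs=[b for b in cv2.findContours(m,cv2.RETR_EXTERNAL,cv2.CHAIN_APPROX_NONE)[0] if cv2.contourArea(b)>60]
    b=min(cs,key=lambda b:np.hypot(*(b.reshape(-1,2).mean(0)-near)))
    W=np.array([ray(c,q,z)[:2] for q in b.reshape(-1,2)])
    R=cv2.minAreaRect((W*1000).astype(np.float32)); P=cv2.boxPoints(R);e=P[1:3]-P[:2]
    print('px',b.reshape(-1,2).min(0),b.reshape(-1,2).max(0),'ctr mm',np.round(R[0],1),'sides',np.linalg.norm(e,axis=1).round(1),'dirs',(np.degrees(np.arctan2(e[:,1],e[:,0]))%180).round(1),'tool',(c['s']['ee_pos']*1000).round(1) if 's' in c else '', c.get('yaw'))
    return np.array(R[0])
E
python3 - <<'E'
from h import *
c=wrist()
hsv=cv2.cvtColor(c['color'],cv2.COLOR_RGB2HSV)
for p in[(262,170),(250,150),(262,195),(250,43),(236,50),(250,65),(270,180),(40,60),(200,150),(340,100)]: print(p,hsv[p[1],p[0]])
walnut(c,.022,(256,173)); walnut(c,.022,(250,43))
E
```

```text
(262, 170) [ 12 165  94]
(250, 150) [ 18 104 130]
(262, 195) [ 11 167  96]
(250, 43) [ 16 161 152]
(236, 50) [ 18  98 158]
(250, 65) [ 18  95 161]
(270, 180) [ 11 174  79]
(40, 60) [ 17 240  51]
(200, 150) [ 17  99 160]
(340, 100) [ 18  98 101]
px [250 147] [272 197] ctr mm [571.5 385.7] sides [26.1 62.3] dirs [126.3  36.3] tool [578.  382.9 196.9] 128.01529073191233
px [237  19] [275  64] ctr mm [460.8 292.1] sides [41.8 42.3] dirs [156.1  66.1] tool [578.  382.9 196.9] 128.01529073191233
```

>>> {"api": "drive_tool", "payload": {
  "series": [
    [[0,0,-2.5],-1],
    [[0,0,-2.5],-0.7],
    [[0,0,-2.5],0],
    [[0,0,-2.5],0],
    [[0,0,0],0],
    [[0,0,0],0],
    [[0,0,0],0],
    [[0,0,0],0],
    [[0,0,0],0],
    [[0,0,0],0]
  ]
}}

```text
time: 2.75
ee_pos: [0.571, 0.3866, 0.1007]
eef_rot: [-0.31, 0.951, 0.0, 0.0]
ft_force: [0.9, -0.2, -0.3]
width: 0.0868
grip_force: 0.0
```

Run:
```python
from h import *
for i in range(2):
    c=wrist('w2.png'); walnut(c,.022,(256,120))
```

```text
px [239 165] [269 231] ctr mm [570.9 385.2] sides [26.6 62.1] dirs [126.8  36.8] tool [571.  386.6 100.7] 126.08614865559693
px [239 165] [269 231] ctr mm [570.9 385.1] sides [26.6 62.2] dirs [126.7  36.7] tool [571.  386.5 100.6] 126.08508452206945
```

View pics/w2.png

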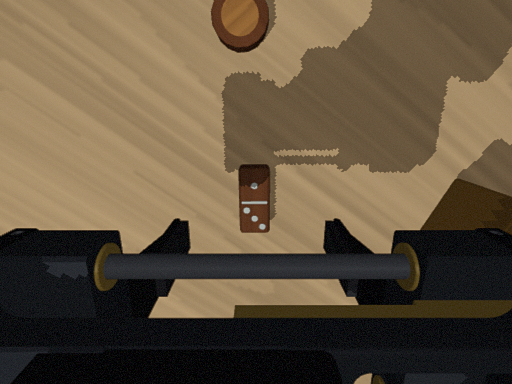

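The domino is at (571,385) with its sides as stated, so I descend and grip.

>>> {"api": "drive_tool", "payload": {
  "series": [
    [[0,-0.1,-2],0],
    [[0,0,-2],0],
    [[0,0,-2],0],
    [[0,0,-1.5],0],
    [[0,0,-0.8],0.6],
    [[0,0,0],0],
    [[0,0,0],0],
    [[0,0,0],0],
    [[0,0,0],0],
    [[0,0,0],0]
  ]
}}

```text
time: 4.1
ee_pos: [0.571, 0.3856, 0.0178]
eef_rot: [-0.315, 0.949, 0.0, 0.0]
ft_force: [0.4, 0.0, -1.4]
width: 0.087
grip_force: 0.0
```

>>> {"api": "drive_tool", "payload": {
  "series": [
    [[0,0,0],0],
    [[0,0,0],0],
    [[0,0,0],0],
    [[0,0,0],0],
    [[0,0,0],0],
    [[0,0,0],0],
    [[0,0,0],0],
    [[0,0,0],0],
    [[0,0,0],0],
    [[0,0,0],0]
  ],
  "hand": 1,
  "newtons": 20
}}

```text
time: 5.35
ee_pos: [0.571, 0.3855, 0.0176]
eef_rot: [-0.315, 0.949, 0.0, -0.0]
ft_force: [0.3, -0.1, 0.7]
width: 0.0278
grip_force: 20.0
```

>>> {"api": "drive_tool", "payload": {
  "series": [
    [[0,0,5],0],
    [[0,0,5],0],
    [[0.7,-5.3,0],-4.3],
    [[0.7,-5.3,0],-4.3],
    [[0.7,-5.3,0],-4.3],
    [[0.7,-5.3,0],-4.3],
    [[0.7,-5.3,0],-4.3],
    [[0.7,-5.3,0],-4.3],
    [[0.7,-5.3,0],-4.3],
    [[0.7,-5.3,0],-4.3]
  ]
}}

```text
time: 6.6
ee_pos: [0.627, -0.04, 0.1178]
eef_rot: [-0.019, 1.0, 0.0, 0.0]
ft_force: [0.4, 0.7, -0.3]
width: 0.0277
grip_force: 20.0
```

>>> {"api": "drive_tool", "payload": {
  "series": [
    [[0.3,-5.3,0],0],
    [[0,-5.3,0],0],
    [[0,0,0],0],
    [[0,0,0],0],
    [[0,0,0],0],
    [[0,0,0],0],
    [[0,0,0],0],
    [[0,0,0],0],
    [[0,0,0],0],
    [[0,0,0],0]
  ]
}}

```text
time: 7.85
ee_pos: [0.6299, -0.1445, 0.1176]
eef_rot: [-0.02, 1.0, 0.0, -0.0]
ft_force: [-0.3, 0.6, 0.7]
width: 0.0276
grip_force: 20.0
```

Run:
```python
from h import *
c=wrist('w3.png'); print(c['s']['ee_pos'],c['yaw'])
```

```text
[ 0.62991569 -0.14447651  0.11755025] 92.28353470757207
```

View pics/w3.png

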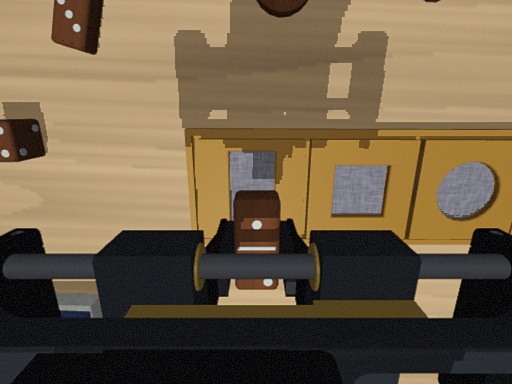

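The held domino is above the oblong recess (felt at 230–277, rows 150–195). The square recess is at (360,190) and the round one at (467,190), both fully in view.

Run:
```python
from h import *
c=wrist(); hsv=cv2.cvtColor(c['color'],cv2.COLOR_RGB2HSV)
m=((hsv[...,1]<60)&(hsv[...,2]>50)).astype(np.uint8); m[245:]=0; m[:130]=0; m[:,:210]=0
m=cv2.morphologyEx(cv2.morphologyEx(m,cv2.MORPH_OPEN,np.ones((3,3))),cv2.MORPH_CLOSE,np.ones((7,7)))
for b in cv2.findContours(m,cv2.RETR_EXTERNAL,cv2.CHAIN_APPROX_NONE)[0]:
    if cv2.contourArea(b)<300: continue
    q=b.reshape(-1,2)
    for z in(.010,.017):
        W=np.array([ray(c,p,z)[:2] for p in q])*1000; R=cv2.minAreaRect(W.astype(np.float32))
        print(q.min(0),q.max(0),z,'min',W.min(0).round(1),'max',W.max(0).round(1),'rect',np.round(R[0],1),np.round(R[1],1),round(R[2],1))
```

```text
[332 166] [386 213] 0.01 min [599.4 -68.7] max [650.  -17.5] rect [624.7 -43.1] [48.7 49.9] 2.3
[332 166] [386 213] 0.017 min [598.1 -70.8] max [647.3 -21. ] rect [622.7 -45.9] [47.4 48.6] 2.3
[437 162] [493 217] 0.01 min [592.   35.4] max [649.4  90.5] rect [620.8  62.7] [56.4 54.8] 16.0
[437 162] [493 217] 0.017 min [590.9  30.5] max [646.8  84.1] rect [618.9  57.1] [54.9 53.3] 16.0
[230 152] [274 220] 0.01 min [ 590.2 -170.8] max [ 661.8 -127.7] rect [ 626.  -148.7] [70.2 42.7] 1.9
[230 152] [274 220] 0.017 min [ 589.1 -170.2] max [ 658.8 -128.2] rect [ 624.  -148.7] [68.3 41.6] 1.9
```

>>> {"api": "drive_tool", "payload": {
  "series": [
    [[0,-0.4,-1.5],0],
    [[0,0,-2],0],
    [[0,0,-2],0],
    [[0,0,-1.5],0],
    [[0,0,-1],0],
    [[0,0,-0.6],0],
    [[0,0,-0.3],0],
    [[0,0,0],0],
    [[0,0,0],0],
    [[0,0,0],0]
  ]
}}

```text
time: 9.2
ee_pos: [0.6302, -0.1485, 0.029]
eef_rot: [-0.02, 1.0, 0.0, 0.0]
ft_force: [0.4, 0.3, 0.2]
width: 0.0278
grip_force: 20.0
```

>>> {"api": "drive_tool", "payload": {
  "series": [
    [[0,0,-0.1],0],
    [[0,0,0],0],
    [[0,0,0],0],
    [[0,0,0],0],
    [[0,0,0],0],
    [[0,0,0],0],
    [[0,0,0],0],
    [[0,0,0],0],
    [[0,0,0],0],
    [[0,0,0],0]
  ]
}}

```text
time: 10.45
ee_pos: [0.6299, -0.1484, 0.0276]
eef_rot: [-0.02, 1.0, 0.0, -0.0]
ft_force: [0.7, 0.8, -0.4]
width: 0.0279
grip_force: 20.0
```

>>> {"api": "drive_tool", "payload": {
  "series": [
    [[0,0,0],0],
    [[0,0,0],0],
    [[0,0,0],0],
    [[0,0,0],0],
    [[0,0,0],0],
    [[0,0,2],0],
    [[0,0,4],0],
    [[0,0,4],0],
    [[0,0,1],0],
    [[0,0,0],0]
  ],
  "hand": 0
}}

```text
time: 11.7
ee_pos: [0.6303, -0.1485, 0.1388]
eef_rot: [-0.02, 1.0, 0.0, 0.001]
ft_force: [0.8, 0.2, -0.3]
width: 0.0869
grip_force: 0.0
```

>>> {"api": "drive_tool", "payload": {
  "series": [
    [[-0.8,-4.6,0],0],
    [[-0.8,-4.6,0],0],
    [[-0.8,-4.6,0],0],
    [[-0.8,-4.6,0],0],
    [[-0.8,-4.6,0],0],
    [[0,0,0],0],
    [[0,0,0],0],
    [[0,0,0],0],
    [[0,0,0],0],
    [[0,0,0],0]
  ]
}}

```text
time: 12.95
ee_pos: [0.5902, -0.3778, 0.1377]
eef_rot: [-0.02, 1.0, 0.0, 0.0]
ft_force: [-0.0, -0.4, 0.5]
width: 0.087
grip_force: 0.0
```

Run:
```python
from h import *
c=wrist('w4.png'); walnut(c,.036,(256,170))
```

```text
px [245 166] [280 205] ctr mm [ 582.9 -371.9] sides [33.7 39.3] dirs [91.7  1.7] tool [ 590.2 -377.8  137.7] 92.33615594582474
```

View pics/w4.png

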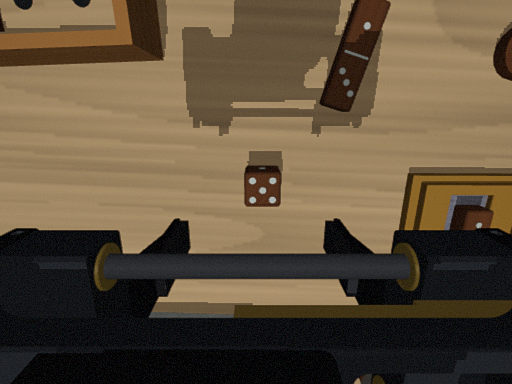

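The small die is at (262,187) with its sides square to the jaws. The long domino is at (355,55), well clear. Top-face centre is about (584.6,−372).

>>> {"api": "drive_tool", "payload": {
  "series": [
    [[-0.5,0.6,-1.7],0],
    [[0,0,-3],0],
    [[0,0,-3],0],
    [[0,0,-2],0],
    [[0,0,-1.5],0],
    [[0,0,-0.5],0],
    [[0,0,0],0],
    [[0,0,0],0],
    [[0,0,0],0],
    [[0,0,0],0]
  ]
}}

```text
time: 14.25
ee_pos: [0.5851, -0.3726, 0.021]
eef_rot: [-0.02, 1.0, -0.0, 0.0]
ft_force: [-0.3, 0.2, -0.6]
width: 0.0872
grip_force: 0.0
```

>>> {"api": "drive_tool", "payload": {
  "series": [
    [[0,0,0],0],
    [[0,0,0],0],
    [[0,0,0],0],
    [[0,0,0],0],
    [[0,0,0],0],
    [[0,0,0],0],
    [[0,0,0],0],
    [[0,0,0],0],
    [[0,0,0],0],
    [[0,0,0],0]
  ],
  "hand": 1
}}

```text
time: 15.5
ee_pos: [0.5849, -0.3725, 0.0206]
eef_rot: [-0.02, 1.0, 0.0, -0.0]
ft_force: [-0.2, -0.2, 0.6]
width: 0.0359
grip_force: 20.0
```

>>> {"api": "drive_tool", "payload": {
  "series": [
    [[0,0,5],0],
    [[0,0,5],0],
    [[0.5,4.1,0],0],
    [[0.5,4.1,0],0],
    [[0.5,4.1,0],0],
    [[0.5,4.1,0],0],
    [[0.5,4.1,0],0],
    [[0.5,4.1,0],0],
    [[0.5,4.1,0],0],
    [[0.5,4.1,0],0]
  ]
}}

```text
time: 16.75
ee_pos: [0.625, -0.0431, 0.1207]
eef_rot: [-0.02, 1.0, 0.0, 0.0]
ft_force: [-0.1, -0.1, -0.1]
width: 0.0363
grip_force: 20.0
```

>>> {"api": "drive_tool", "payload": {
  "series": [
    [[0,0,-2],0],
    [[0,0,-2],0],
    [[0,0,-2],0],
    [[0,0,-1.5],0],
    [[0,0,-0.8],0],
    [[0,0,-0.4],0],
    [[0,0,-0.3],0],
    [[0,0,-0.1],0],
    [[0,0,0],0],
    [[0,0,0],0]
  ]
}}

```text
time: 18.0
ee_pos: [0.6254, -0.0445, 0.0305]
eef_rot: [-0.02, 1.0, 0.0, 0.001]
ft_force: [-2.4, -0.3, 5.1]
width: 0.0359
grip_force: 20.0
```

>>> {"api": "drive_tool", "payload": {
  "series": [
    [[0,0,0],0],
    [[0,0,0],0],
    [[0,0,0],0],
    [[0,0,0],0],
    [[0,0,0],0],
    [[0,0,2],0],
    [[0,0,4],0],
    [[0,0,5],0],
    [[0,0,0],0],
    [[0,0,0],0]
  ],
  "hand": 0
}}

```text
time: 19.25
ee_pos: [0.625, -0.0444, 0.1403]
eef_rot: [-0.02, 1.0, 0.0, 0.0]
ft_force: [-0.4, -0.4, -0.9]
width: 0.0872
grip_force: 0.0
```

>>> {"api": "drive_tool", "payload": {
  "series": [
    [[-2,4.2,0],-3],
    [[-2,4.2,0],-3],
    [[-2,4.2,0],-3],
    [[-2,4.2,0],-3],
    [[-2,4.2,0],-3],
    [[-2,4.2,0],-3],
    [[-2,4.2,0],-3],
    [[-2,4,0],-3],
    [[0,0,0],0],
    [[0,0,0],0]
  ]
}}

```text
time: 20.5
ee_pos: [0.4649, 0.2886, 0.1389]
eef_rot: [0.188, 0.982, -0.001, -0.0]
ft_force: [-0.5, 0.2, 0.5]
width: 0.087
grip_force: 0.0
```

>>> {"api": "drive_tool", "payload": {
  "series": [
    [[0,0,-2],0],
    [[0,0,0],0],
    [[0,0,0],0],
    [[0,0,0],0],
    [[0,0,0],0],
    [[0,0,0],0],
    [[0,0,0],0],
    [[0,0,0],0],
    [[0,0,0],0],
    [[0,0,0],0]
  ]
}}

```text
time: 21.75
ee_pos: [0.4649, 0.2895, 0.1195]
eef_rot: [0.188, 0.982, 0.0, -0.0]
ft_force: [0.6, -0.1, 0.4]
width: 0.0871
grip_force: 0.0
```

Run:
```python
from h import *
c=wrist('w5.png'); walnut(c,.022,(256,170))
```

```text
px [235 164] [278 209] ctr mm [457.9 291.8] sides [44.7 40.9] dirs [173.2  83.2] tool [464.9 289.5 119.5] 68.28867096797835
```

View pics/w5.png

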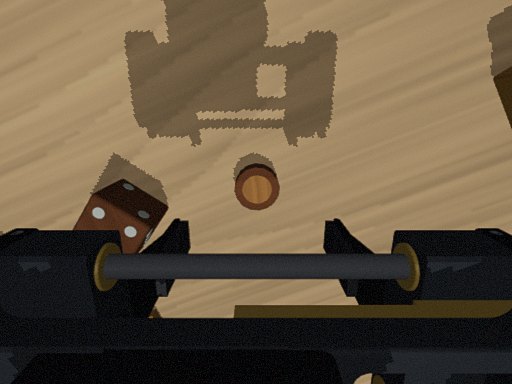

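The counter is at (257,187) with its pale spot at (257,189). The big die is at lower left (120,215), close to the left finger, so I will turn the jaws away from it before descending.

Run:
```python
from h import *
c=wrist(); hsv=cv2.cvtColor(c['color'],cv2.COLOR_RGB2HSV)
m=((hsv[...,1]>130)&(hsv[...,2]>125)).astype(np.uint8); m[:150]=0;m[220:]=0;m[:,:225]=0;m[:,290:]=0
b=max(cv2.findContours(m,cv2.RETR_EXTERNAL,cv2.CHAIN_APPROX_NONE)[0],key=cv2.contourArea)
(u,v),wh,_=cv2.minAreaRect(b); print(u,v,wh,ray(c,(u,v),.022)); 
print(c['s']['joint_positions'].round(2),c['s']['ee_pos'])
```

```text
256.75 189.25001525878906 (28.284271240234375, 27.577163696289062) [0.46032222 0.29160568 0.022     ]
[-0.83  0.25  0.22  1.81 -0.06  1.08  0.6 ] [0.4649393  0.28950644 0.11954737]
```

>>> {"api": "drive_tool", "payload": {
  "series": [
    [[-0.4,0.2,0],-10],
    [[0,0,0],-10],
    [[0,0,0],-10],
    [[0,0,0],-10],
    [[0,0,0],-10],
    [[0,0,0],-10],
    [[0,0,-2],0],
    [[0,0,-2],0],
    [[0,0,0],0],
    [[0,0,0],0]
  ]
}}

```text
time: 23.1
ee_pos: [0.4613, 0.2917, 0.0803]
eef_rot: [0.654, 0.756, 0.0, 0.0]
ft_force: [0.4, -0.5, 0.6]
width: 0.087
grip_force: 0.0
```

>>> {"api": "drive_tool", "payload": {
  "series": [
    [[0,0,-2],0],
    [[0,0,-2],0],
    [[0,0,-1.5],0],
    [[0,0,-0.6],0],
    [[0,0,0],0],
    [[0,0,0],0],
    [[0,0,0],0],
    [[0,0,0],0],
    [[0,0,0],0],
    [[0,0,0],0]
  ]
}}

```text
time: 24.35
ee_pos: [0.461, 0.2915, 0.0186]
eef_rot: [0.654, 0.756, 0.0, 0.0]
ft_force: [0.2, 0.2, -0.6]
width: 0.0869
grip_force: 0.0
```

>>> {"api": "drive_tool", "payload": {
  "series": [
    [[0,0,0],0],
    [[0,0,0],0],
    [[0,0,0],0],
    [[0,0,0],0],
    [[0,0,0],0],
    [[0,0,0],0],
    [[0,0,0],0],
    [[0,0,0],0],
    [[0,0,0],0],
    [[0,0,0],0]
  ],
  "hand": 1
}}

```text
time: 25.6
ee_pos: [0.461, 0.2915, 0.0186]
eef_rot: [0.654, 0.756, 0.0, 0.0]
ft_force: [0.7, 0.0, -0.4]
width: 0.0433
grip_force: 20.0
```

>>> {"api": "drive_tool", "payload": {
  "series": [
    [[0,0,5],0],
    [[0,0,5],0],
    [[2,-2.9,0],0],
    [[2,-2.9,0],0],
    [[2,-2.9,0],0],
    [[2,-2.9,0],0],
    [[2,-2.9,0],0],
    [[2,-2.9,0],0],
    [[2,-2.9,0],0],
    [[2,-2.8,0],0]
  ]
}}

```text
time: 26.85
ee_pos: [0.6214, 0.0595, 0.1185]
eef_rot: [0.654, 0.756, 0.0, -0.0]
ft_force: [0.8, 1.5, 0.1]
width: 0.0431
grip_force: 20.0
```

>>> {"api": "drive_tool", "payload": {
  "series": [
    [[0,0,-2],0],
    [[0,0,-2],0],
    [[0,0,-2],0],
    [[0,0,-1.5],0],
    [[0,0,-0.8],0],
    [[0,0,-0.4],0],
    [[0,0,-0.3],0],
    [[0,0,0],0],
    [[0,0,0],0],
    [[0,0,0],0]
  ]
}}

```text
time: 28.1
ee_pos: [0.6211, 0.0606, 0.0288]
eef_rot: [0.654, 0.756, 0.0, 0.0]
ft_force: [0.9, 1.3, 0.2]
width: 0.0431
grip_force: 20.0
```

>>> {"api": "drive_tool", "payload": {
  "series": [
    [[0,0,-0.05],0],
    [[0,0,0],0],
    [[0,0,0],0],
    [[0,0,0],0],
    [[0,0,0],0],
    [[0,0,0],0],
    [[0,0,0],0],
    [[0,0,0],0],
    [[0,0,0],0],
    [[0,0,0],0]
  ],
  "hand": 0
}}

```text
time: 29.35
ee_pos: [0.6209, 0.0605, 0.0281]
eef_rot: [0.654, 0.756, 0.0, 0.0]
ft_force: [0.2, 0.2, -0.3]
width: 0.0872
grip_force: 0.0
```

>>> {"api": "drive_tool", "payload": {
  "series": [
    [[0,0,4],0],
    [[0,0,5],0],
    [[0,0,5],0],
    [[-2.9,-1,0],0],
    [[-2.9,-1,0],0],
    [[-2.9,-1,0],0],
    [[-2.9,-1,0],0],
    [[-2.9,-1,0],0],
    [[-2.9,-1,0],0],
    [[0,0,0],0]
  ]
}}

```text
time: 30.6
ee_pos: [0.4457, -0.0, 0.1683]
eef_rot: [0.655, 0.756, 0.001, -0.0]
ft_force: [1.0, 0.4, -1.5]
width: 0.087
grip_force: 0.0
```

>>> {"api": "drive_tool", "payload": {
  "series": [
    [[0,0,0],0],
    [[0,0,0],0],
    [[0,0,0],0],
    [[0,0,0],0],
    [[0,0,0],0],
    [[0,0,0],0],
    [[0,0,0],0],
    [[0,0,0],0],
    [[0,0,0],0],
    [[0,0,0],0]
  ]
}}

```text
time: 31.85
ee_pos: [0.4469, 0.0005, 0.1681]
eef_rot: [0.654, 0.756, 0.0, 0.0]
ft_force: [-0.0, -0.5, -0.1]
width: 0.0871
grip_force: 0.0
```

Run:
```python
from h import *
c=wrist('w6.png'); print(c['s']['ee_pos'],c['yaw'],c['s']['joint_positions'].round(2)); print(-c['R'].T@c['t'])
```

```text
[0.44692919 0.00053516 0.1680542 ] 8.283694617289717 [-0.62 -0.04  0.51  2.01  0.02  1.16  0.03]
[0.43461111 0.07804836 0.32183744]
```

View pics/w6.png

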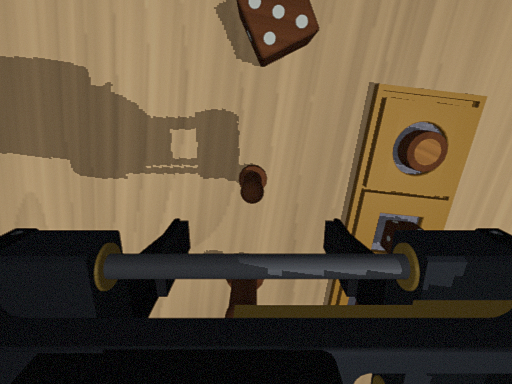

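The view shows the counter seated in the round recess at (421,150). The small pawn has its foot at about (253,177) and its head at (251,190). The big pawn is below at (245,290), clear of the jaw line.

Run:
```python
from h import *
c=wrist(); im=c['color']; hsv=cv2.cvtColor(im,cv2.COLOR_RGB2HSV)
m=((hsv[...,1]>135)&(hsv[...,2]<125)).astype(np.uint8)
sub=m[155:215,225:285]
for i in range(0,60,3):
    x=np.flatnonzero(sub[i]); print(155+i,(x.min()+225,x.max()+225,len(x)) if len(x) else '')
K=c['intrinsics']
ct=vision.camera('top'); 
def inter(ca,pa,cb,pb):
    A=[];B=[]
    for k,p in((ca,pa),(cb,pb)):
        d=k['R'].T@np.linalg.inv(k['intrinsics'])@np.array([*p,1.]);d/=np.linalg.norm(d);o=-k['R'].T@k['t'];M=np.eye(3)-np.outer(d,d);A.append(M);B.append(M@o)
    return np.linalg.solve(sum(A),sum(B))
print('head',ray(c,(251.5,190.5),.058),'foot',ray(c,(253,177),.010))
cs=vision.camera('scene'); cv2.imwrite('pics/s2.png',cv2.cvtColor(cv2.resize(cs['color'][150:290,160:400],None,fx=3,fy=3),cv2.COLOR_RGB2BGR))
```

```text
155 
158 
161 
164 
167 (np.int64(246), np.int64(260), 15)
170 (np.int64(242), np.int64(262), 21)
173 (np.int64(240), np.int64(264), 21)
176 (np.int64(240), np.int64(265), 20)
179 (np.int64(239), np.int64(265), 22)
182 (np.int64(240), np.int64(265), 21)
185 (np.int64(241), np.int64(264), 21)
188 (np.int64(242), np.int64(261), 16)
191 (np.int64(241), np.int64(262), 18)
194 (np.int64(241), np.int64(262), 18)
197 (np.int64(243), np.int64(261), 16)
200 (np.int64(245), np.int64(259), 15)
203 
206 
209 
212 
head [ 0.44112737 -0.0009476   0.058     ] foot [0.44175313 0.0012438  0.01      ]
```

>>> {"api": "drive_tool", "payload": {
  "series": [
    [[-0.6,-0.15,0],0],
    [[0,0,-3],0],
    [[0,0,-3],0],
    [[0,0,-3],0],
    [[0,0,-2.5],0],
    [[0,0,-2],0],
    [[0,0,-1],0],
    [[0,0,-0.2],0],
    [[0,0,0],0],
    [[0,0,0],0]
  ]
}}

```text
time: 33.3
ee_pos: [0.4414, -0.0008, 0.0217]
eef_rot: [0.654, 0.756, 0.001, 0.0]
ft_force: [0.2, -1.2, -0.7]
width: 0.0871
grip_force: 0.0
```

>>> {"api": "drive_tool", "payload": {
  "series": [
    [[0,0,0],0],
    [[0,0,0],0],
    [[0,0,0],0],
    [[0,0,0],0],
    [[0,0,0],0],
    [[0,0,0],0],
    [[0,0,0],0],
    [[0,0,0],0],
    [[0,0,0],0],
    [[0,0,0],0]
  ],
  "hand": 1,
  "newtons": 15
}}

```text
time: 34.55
ee_pos: [0.4409, -0.001, 0.0211]
eef_rot: [0.654, 0.756, 0.0, 0.0]
ft_force: [-0.2, 0.7, -0.9]
width: 0.0226
grip_force: 15.0
```

Run:
```python
from h import *
s=r.read_state(); print(s['ee_pos'],s['width'],s['grip_force'])
# counter centre from the top camera: pale spot at z=.032
c=vision.camera('top'); hsv=cv2.cvtColor(c['color'],cv2.COLOR_RGB2HSV)
g=cv2.resize(c['color'][140:205,200:335],None,fx=5,fy=5,interpolation=cv2.INTER_CUBIC); cv2.imwrite('pics/t2.png',cv2.cvtColor(g,cv2.COLOR_RGB2BGR))
```

```text
[ 0.44093917 -0.00096447  0.02107037] 0.022614582468647497 14.993206970393658
```

View pics/t2.png

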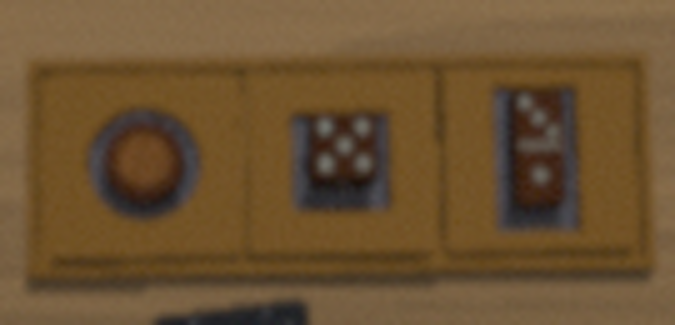

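Top view: counter, die and domino all sit in their recesses, roughly central. The pawn is gripped, so I lift it and check.

>>> {"api": "drive_tool", "payload": {
  "series": [
    [[0,0,1],0],
    [[0,0,2],0],
    [[0,0,3],0],
    [[0,0,3],0],
    [[0,0,1],0],
    [[1,0.3,0],0],
    [[2,0.7,0],0],
    [[3,1,0],0],
    [[3,1,0],0],
    [[3,1,0],0]
  ]
}}

```text
time: 35.85
ee_pos: [0.5618, 0.0396, 0.1192]
eef_rot: [0.654, 0.757, -0.001, -0.0]
ft_force: [0.4, 0.3, 0.6]
width: 0.0225
grip_force: 15.0
```

>>> {"api": "drive_tool", "payload": {
  "series": [
    [[3,1,0],0],
    [[2,0.8,0],0],
    [[1,0.35,0],0],
    [[0,0,0],0],
    [[0,0,-2],0],
    [[0,0,-1.5],0],
    [[0,0,0],0],
    [[0,0,0],0],
    [[0,0,0],0],
    [[0,0,0],0]
  ]
}}

```text
time: 37.1
ee_pos: [0.6212, 0.0606, 0.0865]
eef_rot: [0.654, 0.756, 0.0, 0.0]
ft_force: [-0.7, 0.6, -0.3]
width: 0.0223
grip_force: 15.0
```

Run:
```python
from h import *
s=r.read_state(); print(s['ee_pos'],s['width'],s['grip_force'])
a=vision.camera('scene')['color'][150:290,160:320]; b=wrist()['color']
a=cv2.resize(a,None,fx=2.5,fy=2.5); b=cv2.resize(b[100:300,150:450],(400,350))
cv2.imwrite('pics/p1.png',cv2.cvtColor(np.hstack([a,b]),cv2.COLOR_RGB2BGR))
```

```text
[0.62117566 0.06057167 0.08650478] 0.02231216030070286 14.993114713579416
```

View pics/p1.png

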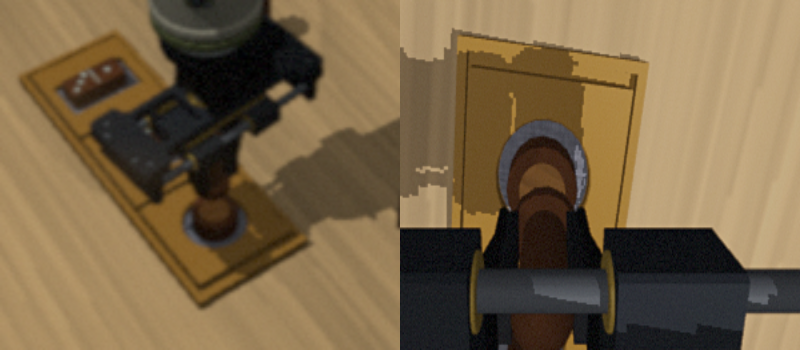

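The pawn hangs upright, centred over the counter. I lower it gently.

>>> {"api": "drive_tool", "payload": {
  "series": [
    [[0,0,-1],0],
    [[0,0,-1],0],
    [[0,0,-0.7],0],
    [[0,0,-0.3],0],
    [[0,0,-0.2],0],
    [[0,0,0],0],
    [[0,0,0],0],
    [[0,0,0],0],
    [[0,0,0],0],
    [[0,0,0],0]
  ]
}}

```text
time: 38.45
ee_pos: [0.621, 0.0606, 0.0541]
eef_rot: [0.654, 0.756, 0.0, 0.0]
ft_force: [-0.6, 0.6, -1.3]
width: 0.0228
grip_force: 15.0
```

>>> {"api": "drive_tool", "payload": {
  "series": [
    [[0,0,-0.1],0],
    [[0,0,-0.05],0],
    [[0,0,0],0],
    [[0,0,0],0],
    [[0,0,0],0],
    [[0,0,0],0],
    [[0,0,0],0],
    [[0,0,0],0],
    [[0,0,0],0],
    [[0,0,0],0]
  ]
}}

```text
time: 39.7
ee_pos: [0.6213, 0.0606, 0.053]
eef_rot: [0.654, 0.756, 0.0, 0.0]
ft_force: [0.1, 0.7, 5.1]
width: 0.0228
grip_force: 15.0
```

>>> {"api": "drive_tool", "payload": {
  "series": [
    [[0,0,0],0],
    [[0,0,0],0],
    [[0,0,0],0],
    [[0,0,0],0],
    [[0,0,0],0],
    [[0,0,0],0],
    [[0,0,0],0],
    [[0,0,0],0],
    [[0,0,0],0],
    [[0,0,0],0]
  ],
  "hand": 0
}}

```text
time: 40.95
ee_pos: [0.6209, 0.0606, 0.0526]
eef_rot: [0.654, 0.756, 0.0, -0.0]
ft_force: [-1.1, -1.0, -0.5]
width: 0.0868
grip_force: 0.0
```

>>> {"api": "drive_tool", "payload": {
  "series": [
    [[0,0,1],0],
    [[0,0,2],0],
    [[0,0,3],0],
    [[0,0,4],0],
    [[-1,3,2],0],
    [[-1,4,0],0],
    [[-1,4,0],0],
    [[-1,4,0],0],
    [[0,0,0],0],
    [[0,0,0],0]
  ]
}}

```text
time: 42.2
ee_pos: [0.5814, 0.2097, 0.1737]
eef_rot: [0.654, 0.756, 0.0, 0.001]
ft_force: [0.0, -0.9, -0.2]
width: 0.0871
grip_force: 0.0
```

Run:
```python
from h import *
a=vision.camera('scene')['color'][140:280,150:310]; c=vision.camera('top');b=c['color'][135:265,170:410]
a=cv2.resize(a,(400,350)); b=cv2.resize(b,(400,217)); b=np.vstack([b,np.zeros((133,400,3),np.uint8)])
cv2.imwrite('pics/p2.png',cv2.cvtColor(np.hstack([a,b]),cv2.COLOR_RGB2BGR))
```

```text
(no output)
```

View pics/p2.png

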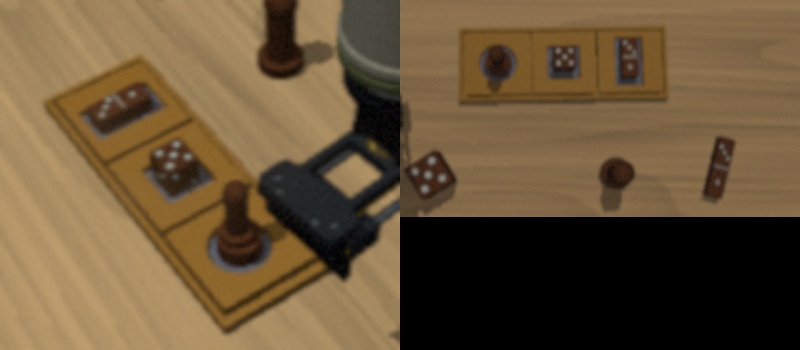

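The pawn stands upright on the counter. The die and domino sit flat in their recesses, and the other set is where it was. The gripper touches nothing, so I hand in.

```bash
python3 -c "
from bench import r
print(r.close_job())"
```

```text
the job is handed in; nothing more can be done
None
```

I handed the job in at about 42 s: in the last camera views the small die, short domino and counter sit in their recesses with the small pawn upright on the counter, and the other set looks unmoved; no verdict was returned.

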